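# Sort the staining place: containers back to their own spill trays

## Robot

A 7-joint arm with a two-finger parallel gripper is mounted at the origin on a cart in front of the work surface, level with it; the furniture and walls round the work are solid. World frame = base frame: x ahead of the robot, y to its left, z up, the work surface at z = 0. Lengths are in m, angles in rad, forces in N, time in s.
With the tool pointing down it reaches from about 0.425 to 1.025 m from the base axis. Payload 3.6 kg.
Tool frame: the origin (TCP) lies on the centre line of the jaws, within the pads' length; the fingertips stand env.tip_reach ahead of it and the grasp point (between the pads) lies 11 mm behind it (env.tip_reach is the distance from the TCP to the fingertips, in m); z points along the fingers, y is the line along which they close (so a half turn about z gives the same grasp; the last joint's range is limited). The gripper opens to 85 mm and grips with 20 to 120 N. Pads are 22 mm wide; open, the fingers measure 114 mm over their backs; the gripper's body (76 mm by 85 mm) begins 54 mm behind the grasp point. The pads swing forward as they close: fully open they stand 13 mm farther back than shut.
Start: joints at [-1.351, 0.591, 0.048, 1.609, -0.033, 0.943, -0.034], TCP at [0.224, 0.69, 0.239] pointing down, gripper open.
Joint ranges: [-2.69, 2.69], [-0.47, 2.24], [-1.27, 1.36], [0.19, 2.51], [-1.53, 4.68], [0.08, 2.07], [-3.09, 3.09]. Speed limits (rad/s): [2.57, 2.57, 3.14, 3.14, 3.14, 3.14, 3.14].

## Interface

Orientations are given as a unit quaternion [w, x, y, z].
In Python, from workcell import readout, vision, job, env gives the robot as it stands.
- The arm moves only by the shell command python3 -m crank 'ROWS'. ROWS is JSON, a list of rows, each a list of 3 entries, a list of its own where there are three numbers: the opening, from 0 (shut) to 1 (fully open), then the shift along the world's x, y, z in m, then the turn about the world's z in degrees. In form: [[grip, [tx, ty, tz], yaw], ...]. A call has 1 to 20 rows; each row shifts and turns the commanded pose from where the row before left it; what a row does not reach is not made up. A row lasts 1/12 s, in which the tool goes at most 41.7 mm and 7.16 degrees, less where a joint would pass 70% of its speed; a pose out of reach is approached as far as the arm can. A call is refused whole if a number of a shift passes 0.0417 or a number of a turn 7.16, either way. A call with a gripper value outside its range is refused whole. The fingers move at their own pace and stop on an object; the grip force is fixed at half the most. Time passes only in rows, so rows that do not move let the fingers close. It gives the time, the measured TCP pose, the force, the opening and the grip force at its end, in the units of the state.
- readout.observe(): the state, without advancing time (a new reading comes with each control period).
- vision.get_image(name): name is "side" or "top" or "wrist"; returns a dict with "color" (384x512x3 uint8, red, green, blue), "fx", "fy", "cx", "cy" (pixels), "dist_coeffs" ([k1, k2, p1, p2, k3] as OpenCV has them; the pictures are not rectified), "R" (3x3) and "t" (3): a world point X has camera coordinates R X + t. Camera axes: x right, y down, z forward; pixel columns grow to the right and rows downward; lengths in m; the calibration is good to about 2 mm. A picture is of the moment at which its call begins. There is no depth.
- job.close_job(): hands the job in; it is judged then, once.
The state is a dict: "clock": time; "q": joint angles; "joint_velocities": joint speeds; "joint_efforts": joint torques, N m; "tcp_pos": TCP position; "ee_rot": TCP orientation; "force": force on the tool from outside, world axes, zero at the start; "ft_torque": the same for the moment, N m; "grip_width": finger opening in m; "finger_force": force on a finger pad.
Only numpy, scipy, OpenCV 4.12 (cv2) and the standard library are available. Lean on these libraries where they do the work, as an engineer would, in place of code of your own. Each camera call takes 0.05 s, during which the arm holds its last target. There are 200 camera calls.

## Task

The four containers of this staining place stand in each other's spill trays. Put each one, standing upright, in the middle of its own tray: the square-sided staining jar in the square tray, the large amber bottle in the round tray, the white bottle in the hexagonal tray and the small dropper bottle in the oblong tray. Only one container goes in a tray, so park one on the empty cork mat when you need room; tip nothing over and leave the tally counter where it is.

Things in the scene. Friction and masses are not known exactly. Their poses are not given: they have to be found in the camera images.
- jar_mid (a point): Staining jar: upright white plastic box with a grey lid and a small knob on the lid, 55 (its x) x 48 (its y) x 105 mm with the lid, about 0.14 kg; best grasped across its 48 mm side, anywhere below the lid (the walls reach 88 mm above its underside). Point: on its axis, half-way up (52.5 mm above its underside); z is up. Its own tray is the square one.
- large_bottle_mid (a point): Large amber bottle: the biggest bottle, round, diameter 60 mm, 126 mm tall with its cap, about 0.28 kg; body straight to about 80 mm, then a shoulder. Point: on its axis, half-way up (63 mm above its underside); z is up. Its own tray is the round one.
- white_bottle_mid (a point): White plastic bottle: round, middle-sized, diameter 48 mm, 96 mm tall with its cap, about 0.10 kg; body straight to about 60 mm, then a shoulder. Point: on its axis, half-way up (48 mm above its underside); z is up. Its own tray is the hexagonal one.
- dropper_mid (a point): Dropper bottle: the smallest of the four, amber, round, diameter 34 mm, 63 mm tall with its narrow dropper cap, about 0.045 kg; body straight to about 40 mm above its underside. Point: on its axis, half-way up (31.5 mm above its underside); z is up. Its own tray is the oblong one.
- tray_square_mid (a point): Square spill tray of bare metal, 94 x 94 mm outside, fixed to the bench; floor 4 mm above the bench, lip 4 mm thick whose top is 9 mm above the bench. Point: middle of the floor's upper face. z is up, x and y lie along the sides.
- tray_round_mid (a point): Round spill tray of bare metal, 94 mm outside diameter, fixed to the bench; floor 4 mm above the bench, lip 4 mm thick whose top is 9 mm above the bench. Point: middle of the floor's upper face. z is up.
- tray_hex_mid (a point): Hexagonal spill tray of bare metal, 94 mm across the flats outside, fixed to the bench; floor 4 mm above the bench, lip 4 mm thick whose top is 9 mm above the bench. Point: middle of the floor's upper face. z is up.
- tray_oblong_mid (a point): Oblong (rectangular) spill tray of bare metal, 94 (its x) x 124 (its y) mm outside, fixed to the bench; floor 4 mm above the bench, lip 4 mm thick whose top is 9 mm above the bench. Point: middle of the floor's upper face. z is up.
- cork_mat_mid (a point): Round cork mat without a lip, diameter 100 mm, 4 mm thick, fixed to the bench, empty at the start: a place to park one container for a while. Point: middle of its upper face.
- counter_mid (a point): Bystander: small white tally counter with a black push-knob on top, 53 x 46 x 42 mm, standing loose on the bench behind the trays. Point: its middle, 21 mm above the bench. It must be left where it is. The microscopes and the balance behind it are solid; the straight way from one tray to another runs clear in front of them, a wide swing of a stretched arm may not.
There are look-alikes about, which are no part of the job. What is shaped like the part that bears white_bottle_mid but red or yellow is not meant.

How it is judged:
At the end, for the whole second after the job is handed in: Each container stands upright (within 0.09 rad) and at rest on the floor of its own tray (height within 4 mm), its axis within 15 mm of the tray's middle: jar in the square tray, large amber bottle in the round, white bottle in the hexagonal, dropper bottle in the oblong (horizontal distance between jar_mid and tray_square_mid below 0.015 m and angle between each of jar_mid, large_bottle_mid, white_bottle_mid, dropper_mid's own z axis and vertical below 0.09 rad and height (world z) of jar_mid between 0.0525 and 0.0605 m and linear speed of each of jar, large_bottle, white_bottle, dropper below 0.02 m/s and horizontal distance between large_bottle_mid and tray_round_mid below 0.015 m and height (world z) of large_bottle_mid between 0.063 and 0.071 m and horizontal distance between white_bottle_mid and tray_hex_mid below 0.015 m and height (world z) of white_bottle_mid between 0.048 and 0.056 m and horizontal distance between dropper_mid and tray_oblong_mid below 0.015 m and height (world z) of dropper_mid between 0.0315 and 0.0395 m); the robot touches nothing.
It fails at once if the staining jar is tipped over (angle between jar_mid's own z axis and vertical above 0.7 rad).
It fails at once if the large amber bottle is tipped over (angle between large_bottle_mid's own z axis and vertical above 0.7 rad).
It fails at once if the white bottle is tipped over (angle between white_bottle_mid's own z axis and vertical above 0.7 rad).
It fails at once if the dropper bottle is tipped over (angle between dropper_mid's own z axis and vertical above 0.7 rad).
It fails at once if the tally counter is displaced (distance of counter_mid from where it was at the start of the episode above 0.02 m).
It also fails if it takes over 141 s, if anything falls off the work surface, if the arm or the gripper's body presses on something with over 40 N, if the wrist force passes 120 N, or if a joint passes its speed limit or range.

## Working session

There is one attempt and no reset: what is moved stays moved. The work goes in short steps, Python scripts to look and compute and a shell command to move; the robot and the scene stay as the last step left them, time stands still between calls to the robot, and variables do not carry over. Pictures are saved under pics/ and viewed, at most 14 in all, crops included, and the job is handed in when it is done.

```bash
mkdir -p pics; python3 - <<'E'
from workcell import readout, vision, job, env
import cv2
o=readout.observe()
print({k:o[k] for k in("clock","tcp_pos","ee_rot","grip_width","force")},env.tip_reach)
for n in("top","side"):
    im=vision.get_image(n); cv2.imwrite(f"pics/{n}0.png",cv2.resize(im["color"][:,:,::-1],(800,600)))
    print(n,im["fx"],im["cx"],im["cy"],im["dist_coeffs"],im["R"],im["t"])
E
```

```text
{'clock': 0.0, 'tcp_pos': array([0.22353629, 0.68879872, 0.23810778]), 'ee_rot': array([-1.18237812e-04,  1.56244207e-01,  9.87717773e-01, -1.15525216e-03]), 'grip_width': 0.0854749756515373, 'force': array([-0.78340428, -0.39645451,  0.33745563])} 0.008
top 434.356456316114 252.51623182059092 193.21520853481542 [-0.06362699  0.          0.          0.          0.        ] [[-0.00970941 -0.99981743  0.01645713]
 [-0.98266543  0.00649321 -0.1852741 ]
 [ 0.18513342 -0.01797075 -0.98254907]] [-0.05425331  0.52754789  1.13004084]
side 468.42460755838965 254.6326222725204 185.90845149087178 [0.03049655 0.         0.         0.         0.        ] [[ 0.94657422 -0.32226195  0.01201988]
 [-0.19987795 -0.61553219 -0.76234436]
 [ 0.25307321  0.71921301 -0.64705997]] [-0.50013945  0.14022416  1.15955381]
```

View pics/top0.png

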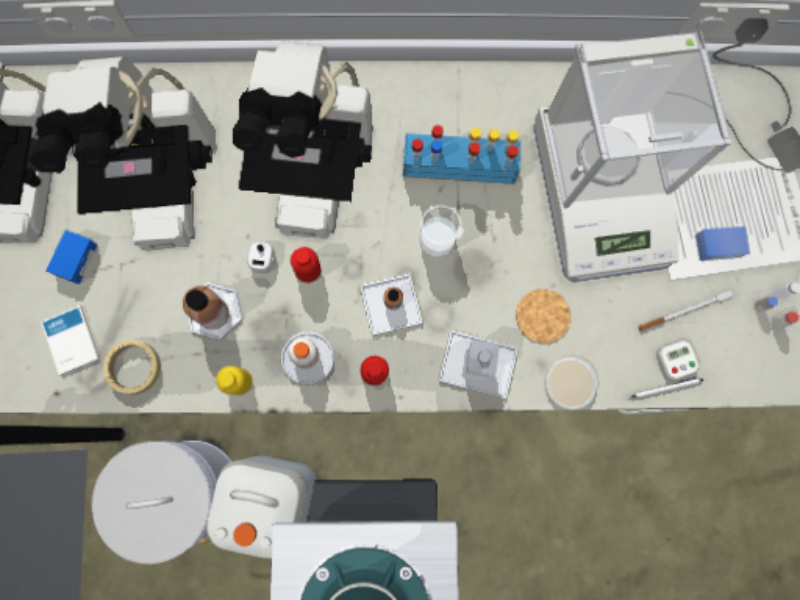

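View pics/side0.png

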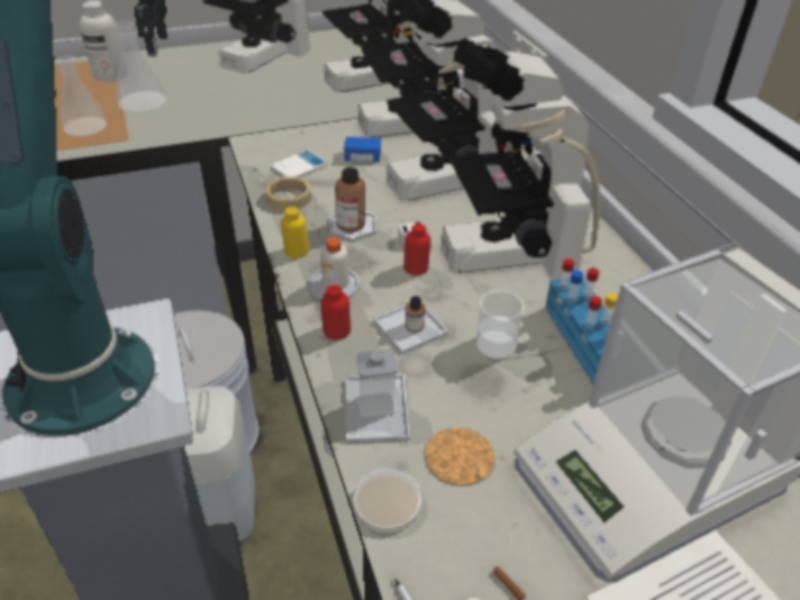

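The large bottle stands in the hex tray (213,308), the white bottle in the round one (307,358), the dropper in the square one (392,304) and the jar in the oblong one (478,364). The cork mat is at (544,316) and the counter at (260,257). So there are two swaps to do. I'll measure on zoomed crops.

```bash
cat > h.py <<'E'
import numpy as np, cv2
from workcell import readout, vision, job, env
def ray(im,uv):
    K=np.array([[im["fx"],0,im["cx"]],[0,im["fy"],im["cy"]],[0,0,1.]])
    p=cv2.undistortPoints(np.array(uv,float).reshape(-1,1,2),K,np.array(im["dist_coeffs"],float)).reshape(-1,2)
    d=np.c_[p,np.ones(len(p))]@im["R"]; c=-im["R"].T@im["t"]
    return c,d
def onz(im,uv,z):
    c,d=ray(im,uv); return c+d*((z-c[2])/d[:,2])[:,None]
def crop(im,x0,y0,w,h,s,name):
    cv2.imwrite(name,cv2.resize(im["color"][y0:y0+h,x0:x0+w,::-1],None,fx=s,fy=s,interpolation=cv2.INTER_CUBIC))
def blobs(im,x0,y0,x1,y1,lo,hi,amin=15):
    hsv=cv2.cvtColor(im["color"],cv2.COLOR_RGB2HSV); m=cv2.inRange(hsv,lo,hi); k=np.zeros_like(m);k[y0:y1,x0:x1]=255
    n,l,st,ce=cv2.connectedComponentsWithStats(m&k)
    return [(ce[i],st[i]) for i in range(1,n) if st[i][4]>=amin]
E
python3 - <<'E'
from h import *
im=vision.get_image("top")
crop(im,110,150,120,100,6,"pics/ca.png"); crop(im,225,165,145,100,5.5,"pics/cb.png")
E
```

```text
(no output)
```

View pics/ca.png

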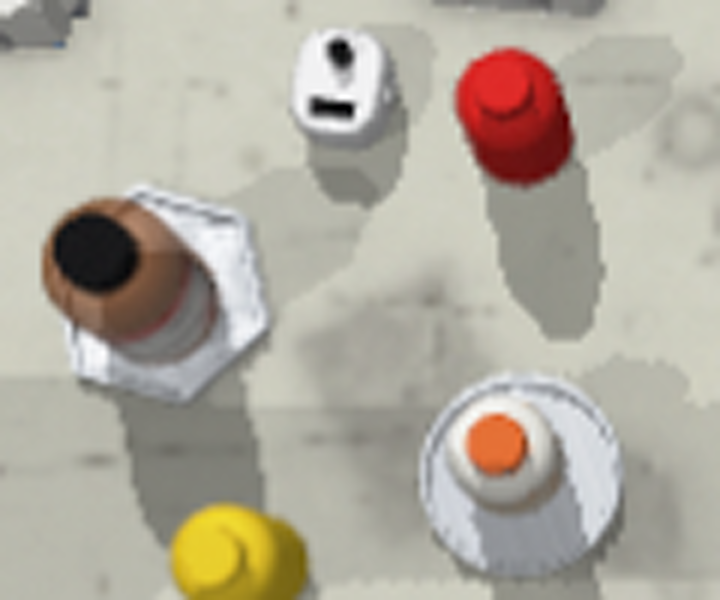

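View pics/cb.png

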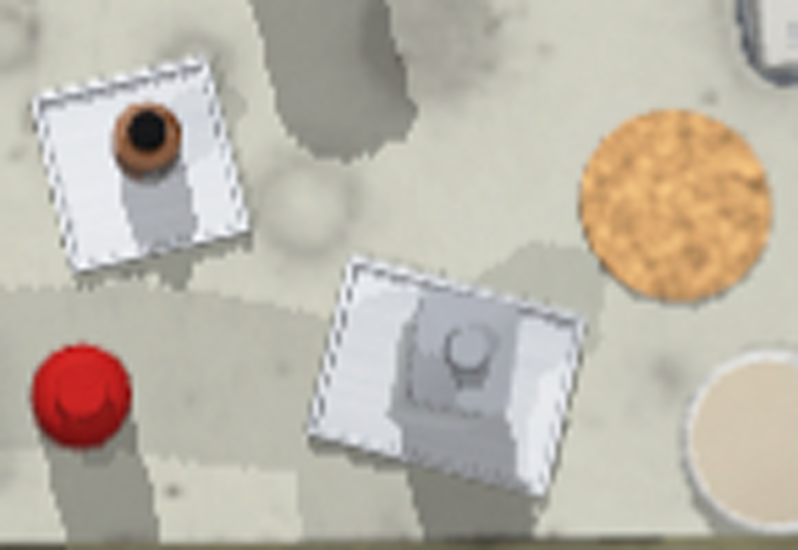

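Crop A: the hex vertices are (133,187), (250,217), (268,322), (180,400) and (75,378). The round tray's middle is (521,474), with caps at (95,252) and (497,443). Crop B: square corners (33,97), (205,55), (250,232) and (80,270); oblong corners (355,258), (585,322), (543,495) and (310,437). The cork's middle is (676,205), the dropper cap (147,131) and the jar knob (470,350).

```bash
python3 - <<'E'
from h import *
np.set_printoptions(precision=4,suppress=True)
im=vision.get_image("top")
A=lambda p:(np.array(p,float)+.5)/6-.5+[110,150]
B=lambda p:(np.array(p,float)+.5)/5.5-.5+[225,165]
def sides(P): return np.linalg.norm(np.roll(P,-1,0)-P,axis=1)
h=onz(im,A([(133,187),(250,217),(268,322),(180,400),(75,378)]),.009); print("hex",(h[0]+h[3])/2,(h[1]+h[4])/2,sides(h), (h[0]+h[3]+h[1]+h[4])/4)
r=onz(im,A([(521,474),(420,474),(623,474),(521,372),(521,578)]),.009);print("round",r)
for n,p in(("sq",[(33,97),(205,55),(250,232),(80,270)]),("obl",[(355,258),(585,322),(543,495),(310,437)])):
    P=onz(im,B(p),.009);print(n,P.mean(0),sides(P),[np.degrees(np.arctan2(*(P[(i+1)%4]-P[i])[[1,0]])).round(1) for i in range(4)])
print("cork",onz(im,B([(676,205)]),.004))
print("large",onz(im,A([(95,252)]),.13),"white",onz(im,A([(497,443)]),.1))
print("drop",onz(im,B([(147,131)]),.067),"jarknob",onz(im,B([(470,350)]),.107))
J=onz(im,B([(420,290),(520,310),(505,418),(405,400)]),.096);print("lid",J.mean(0),sides(J),[np.degrees(np.arctan2(*(J[(i+1)%4]-J[i])[[1,0]])).round(1) for i in range(4)])
print("red",onz(im,B([(80,397)]),.09),onz(im,A([(505,90)]),.09),"yel",onz(im,A([(207,557)]),.09),"cnt",onz(im,A([(340,80)]),.042))
# cross-check from side
s=vision.get_image("side")
hs=cv2.cvtColor(s["color"],cv2.COLOR_RGB2HSV)
for n,z,uv in(("large",.125,(350,175)),("white",.1,(333,244)),("drop",.067,(415,302)),("jarknob",.107,(376,359)),("cork",.004,(460,456))):
    print(n,onz(s,[np.array(uv)*.64-.2],z))
E
```

```text
hex [0.5222 0.2689 0.009 ] [0.5201 0.2657 0.009 ] [0.0578 0.0511 0.054  0.0506 0.0937] [0.5212 0.2673 0.009 ]
round [[0.4362 0.0969 0.009 ]
 [0.4365 0.1435 0.009 ]
 [0.4359 0.0499 0.009 ]
 [0.4837 0.0975 0.009 ]
 [0.3884 0.0963 0.009 ]]
sq [ 0.532  -0.0534  0.009 ] [0.0912 0.095  0.0885 0.0928] [np.float64(-76.3), np.float64(-166.8), np.float64(102.3), np.float64(14.8)]
obl [ 0.4209 -0.2069  0.009 ] [0.121  0.0903 0.1202 0.0938] [np.float64(-106.2), np.float64(164.1), np.float64(75.5), np.float64(-15.4)]
cork [[ 0.509  -0.3282  0.004 ]]
large [[0.5183 0.2647 0.13  ]] white [[0.4399 0.0972 0.1   ]]
drop [[ 0.537  -0.0552  0.067 ]] jarknob [[ 0.4244 -0.2035  0.107 ]]
lid [ 0.4236 -0.2016  0.096 ] [0.048  0.0514 0.0474 0.0524] [np.float64(-101.9), np.float64(170.0), np.float64(79.2), np.float64(-9.4)]
red [[ 0.4057 -0.0223  0.09  ]] [[0.5978 0.0973 0.09  ]] yel [[0.3927 0.222  0.09  ]] cnt [[0.6155 0.1794 0.042 ]]
large [[0.5193 0.2638 0.125 ]]
white [[0.4392 0.0935 0.1   ]]
drop [[ 0.5366 -0.0595  0.067 ]]
jarknob [[ 0.4246 -0.2019  0.107 ]]
cork [[ 0.5104 -0.3275  0.004 ]]
```

Top and side views agree within 4 mm, and the tray sizes match those given. First I go above the dropper.

```bash
python3 -m crank '[[1,[0.0165,-0.0393,0],0],[1,[0.0165,-0.0393,0],0],[1,[0.0165,-0.0393,0],0],[1,[0.0165,-0.0393,0],0],[1,[0.0165,-0.0393,0],0],[1,[0.0165,-0.0393,0],0],[1,[0.0165,-0.0393,0],0],[1,[0.0165,-0.0393,0],0],[1,[0.0165,-0.0393,0],0],[1,[0.0165,-0.0393,0],0],[1,[0.0165,-0.0393,0],0],[1,[0.0165,-0.0393,0],0],[1,[0.0165,-0.0393,0],0],[1,[0.0165,-0.0393,0],0],[1,[0.0165,-0.0393,0],0],[1,[0.0165,-0.0393,0],0],[1,[0.0165,-0.0393,0],0],[1,[0.0165,-0.0393,0],0],[1,[0.0165,-0.0393,0],0],[1,[0,0,0],0]]'
python3 -m crank '[[1,[0,0,0],0],[1,[0,0,0],0],[1,[0,0,0],0]]'
python3 -c "
from h import *
print(readout.observe()['tcp_pos']); cv2.imwrite('pics/w1.png',cv2.cvtColor(vision.get_image('wrist')['color'],cv2.COLOR_RGB2BGR))"
```

```text
clock: 1.92
tcp_pos: [0.5334, -0.0507, 0.2403]
ee_rot: [0.003, 0.163, 0.987, -0.002]
force: [0.6, -0.3, 0.2]
grip_width: 0.0856
finger_force: 0.0
clock: 2.17
tcp_pos: [0.5297, -0.0386, 0.2391]
ee_rot: [-0.001, 0.155, 0.988, 0.0]
force: [0.6, 0.6, -0.7]
grip_width: 0.0856
finger_force: 0.0
[ 0.52965758 -0.03860143  0.2390874 ]
```

View pics/w1.png

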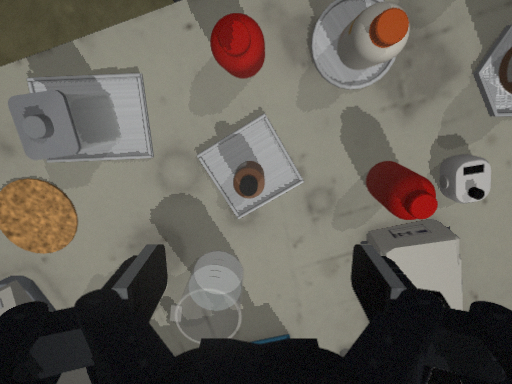

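The wrist view shows the dropper cap at (248,184) and the square tray with corners (263,115), (302,182), (240,217), (199,156). I check both against the earlier estimates.

```bash
python3 -c "
from h import *
im=vision.get_image('wrist'); np.set_printoptions(precision=4,suppress=True)
print('drop',onz(im,[(248,185)],.067)); print('sq',onz(im,[(263,115),(302,182),(240,217),(199,156)],.009).mean(0))
print('white',onz(im,[(390,27)],.1),'round',onz(im,[(354,42)],.009))
print('jar',onz(im,[(37,125)],.107),'obl',onz(im,[(30,76),(142,73),(151,157),(44,160)],.009).mean(0),'cork',onz(im,[(35,215)],.004))"
```

```text
drop [[ 0.538 -0.051  0.067]]
sq [ 0.5343 -0.0479  0.009 ]
white [[0.4421 0.0997 0.1   ]] round [[0.4374 0.0991 0.009 ]]
jar [[ 0.4258 -0.197   0.107 ]] obl [ 0.4239 -0.2009  0.009 ] cork [[ 0.5088 -0.3237  0.004 ]]
```

```bash
python3 -m crank '[[1,[0.004,-0.008,-0.02],0],[1,[0.004,-0.008,-0.02],0],[1,[0,0,-0.025],0],[1,[0,0,-0.025],0],[1,[0,0,-0.025],0],[1,[0,0,-0.02],0],[1,[0,0,0],0],[1,[0,0,0],0],[1,[0,0,0],0]]'
```

```text
clock: 3.02
tcp_pos: [0.5389, -0.0556, 0.1052]
ee_rot: [0.001, 0.156, 0.988, 0.0]
force: [-0.6, -0.3, 0.0]
grip_width: 0.0855
finger_force: 0.0
```

```bash
python3 -m crank '[[1,[0,0,-0.02],0],[1,[0,0,-0.02],0],[1,[0,0,-0.02],0],[1,[0,0,-0.015],0],[1,[0,0,-0.012],0],[1,[0,0,0],0],[1,[0,0,0],0],[0.8,[0,0,0],0],[0.6,[0,0,0],0],[0.5,[0,0,0],0],[0.4,[0,0,0],0],[0.3,[0,0,0],0],[0.2,[0,0,0],0],[0.2,[0,0,0],0],[0.2,[0,0,0],0],[0.2,[0,0,0],0]]'
```

```text
clock: 4.35
tcp_pos: [0.5388, -0.0563, 0.0181]
ee_rot: [0.001, 0.156, 0.988, 0.0]
force: [-0.8, -0.2, 6.0]
grip_width: 0.0324
finger_force: 59.1
```

```bash
python3 -m crank '[[0.2,[0,0,0.01],0],[0.2,[0,0,0.02],0],[0.2,[0,0,0.025],0],[0.2,[0,0,0.025],0],[0.2,[-0.003,-0.025,0],0],[0.2,[-0.003,-0.03,0],0],[0.2,[-0.003,-0.03,0],0],[0.2,[-0.003,-0.03,0],0],[0.2,[-0.003,-0.03,0],0],[0.2,[-0.003,-0.03,0],0],[0.2,[-0.003,-0.03,0],0],[0.2,[-0.003,-0.03,0],0],[0.2,[-0.003,-0.025,0],0],[0.2,[-0.003,-0.01,0],0],[0.2,[0,0,0],0],[0.2,[0,0,0],0],[0.2,[0,0,0],0],[0.2,[0,0,0],0]]'
```

```text
clock: 5.85
tcp_pos: [0.5089, -0.3234, 0.0972]
ee_rot: [-0.0, 0.155, 0.988, 0.001]
force: [0.4, 0.1, -0.6]
grip_width: 0.0326
finger_force: 59.6
```

```bash
python3 -m crank '[[0.2,[0,-0.003,-0.02],0],[0.2,[0,0,-0.02],0],[0.2,[0,0,-0.02],0],[0.2,[0,0,-0.012],0],[0.2,[0,0,-0.005],0],[0.2,[0,0,0],0],[0.2,[0,0,0],0],[0.2,[0,0,0],0]]'; python3 -m crank '[[0.4,[0,0,-0.001],0],[0.5,[0,0,0],0],[0.6,[0,0,0],0],[0.8,[0,0,0],0],[1,[0,0,0],0],[1,[0,0,0],0],[1,[0,0,0],0],[1,[0,0,0],0],[1,[0,0,0.03],0],[1,[0,0,0.04],0],[1,[0,0,0.04],0],[1,[0,0,0.03],0],[1,[0,0,0],0],[1,[0,0,0],0]]'
```

```text
clock: 6.52
tcp_pos: [0.509, -0.3295, 0.0212]
ee_rot: [0.001, 0.156, 0.988, -0.0]
force: [-0.1, 0.0, -0.7]
grip_width: 0.0329
finger_force: 59.7
clock: 7.68
tcp_pos: [0.5095, -0.3301, 0.1616]
ee_rot: [0.002, 0.156, 0.988, -0.001]
force: [-0.5, -0.0, -0.7]
grip_width: 0.0855
finger_force: 0.0
```

```bash
python3 -m crank '[[1,[-0.012,0.018,0.005],0],[1,[-0.0145,0.022,0],3.5],[1,[-0.0145,0.022,0],3.5],[1,[-0.0145,0.022,0],0],[1,[-0.0145,0.022,0],0],[1,[-0.0145,0.022,0],0],[1,[0,0,0],0],[1,[0,0,0],0],[1,[0,0,0],0],[1,[0,0,0],0]]'
python3 -c "
from h import *
print(readout.observe()['tcp_pos'],readout.observe()['ee_rot']); cv2.imwrite('pics/t2.png',cv2.resize(vision.get_image('top')['color'][150:270,100:400,::-1],None,fx=2.6,fy=2.6))"
```

```text
clock: 8.52
tcp_pos: [0.4243, -0.2022, 0.1639]
ee_rot: [0.0, 0.096, 0.995, -0.0]
force: [0.3, -0.2, 0.3]
grip_width: 0.0855
finger_force: 0.0
[ 0.42432485 -0.20217584  0.16385037] [ 2.70896619e-05  9.60779682e-02  9.95373793e-01 -1.90768214e-04]
```

View pics/t2.png

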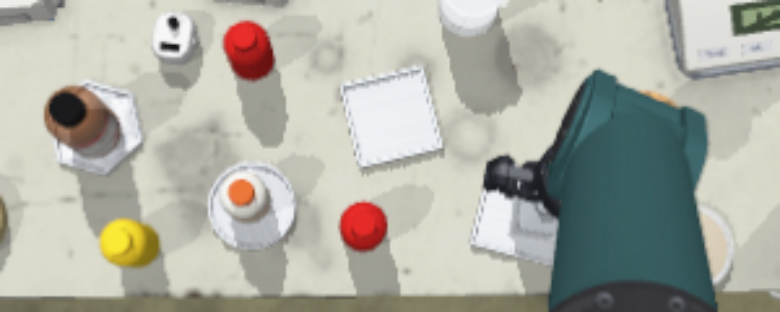

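The square tray is now empty and the gripper is over the jar, with a finger on each side. Next I descend and grip.

```bash
python3 -m crank '[[1,[0,0,-0.02],0],[1,[0,0,-0.02],0],[1,[0,0,-0.02],0],[1,[0,0,-0.02],0],[1,[0,0,-0.02],0],[1,[0,0,-0.012],0],[1,[0,0,0],0],[1,[0,0,0],0],[0.9,[0,0,0],0],[0.8,[0,0,0],0],[0.7,[0,0,0],0],[0.6,[0,0,0],0],[0.5,[0,0,0],0],[0.4,[0,0,0],0],[0.3,[0,0,0],0],[0.3,[0,0,0],0],[0.3,[0,0,0],0]]'
```

```text
clock: 9.98
tcp_pos: [0.4243, -0.2012, 0.0532]
ee_rot: [0.001, 0.095, 0.995, -0.0]
force: [0.1, 0.4, 6.9]
grip_width: 0.0464
finger_force: 48.5
```

```bash
python3 -m crank '[[0.3,[0,0,0.01],0],[0.3,[0,0,0.02],0],[0.3,[0,0,0.02],0],[0.3,[0.009,0.012,0.01],0],[0.3,[0.0142,0.0197,0],0],[0.3,[0.0142,0.0197,0],0],[0.3,[0.0142,0.0197,0],0],[0.3,[0.0142,0.0197,0],0],[0.3,[0.0142,0.0197,0],0],[0.3,[0.0142,0.0197,0],0],[0.3,[0.0142,0.0197,0],0],[0.3,[0,0,0],0],[0.3,[0,0,0],0],[0.3,[0,0,0],0],[0.3,[0,0,0],0]]'
python3 -m crank '[[0.3,[0,0,-0.015],0],[0.3,[0,0,-0.02],0],[0.3,[0,0,-0.015],0],[0.3,[0,0,-0.005],0],[0.3,[0,0,-0.003],0],[0.3,[0,0,0],0],[0.3,[0,0,0],0],[0.3,[0,0,0],0]]'
```

```text
clock: 11.23
tcp_pos: [0.5309, -0.0527, 0.1125]
ee_rot: [-0.001, 0.097, 0.995, -0.0]
force: [0.2, -1.1, -1.5]
grip_width: 0.0465
finger_force: 49.5
clock: 11.9
tcp_pos: [0.5327, -0.0517, 0.0551]
ee_rot: [0.001, 0.096, 0.995, -0.0]
force: [0.4, 0.5, -0.4]
grip_width: 0.0463
finger_force: 49.5
```

```bash
python3 -m crank '[[0.3,[0,0,-0.002],0],[0.5,[0,0,0],0],[0.6,[0,0,0],0],[0.7,[0,0,0],0],[0.8,[0,0,0],0],[1,[0,0,0],0],[1,[0,0,0],0],[1,[0,0,0],0],[1,[0,0,0.02],0],[1,[0,0,0.03],0],[1,[0,0,0.04],0],[1,[0,0,0.03],0],[1,[0,0,0],0]]'
python3 -m crank '[[1,[-0.002,-0.025,0],0],[1,[-0.0024,-0.028,0],0],[1,[-0.0024,-0.028,0],0],[1,[-0.0024,-0.028,0],0],[1,[-0.0024,-0.028,0],0],[1,[-0.0024,-0.028,0],0],[1,[-0.0024,-0.028,0],0],[1,[-0.0024,-0.028,0],0],[1,[-0.0024,-0.028,0],0],[1,[-0.0024,-0.028,0],0],[1,[0,0,0],0],[1,[0,0,0],0],[1,[0,0,0],0],[1,[0,0,0],0]]'
python3 -c "
from h import *
im=vision.get_image('top'); cv2.imwrite('pics/t3.png',cv2.resize(im['color'][150:270,100:400,::-1],None,fx=2.6,fy=2.6))
w=vision.get_image('wrist'); cv2.imwrite('pics/w3.png',w['color'][:,:,::-1])"
```

```text
clock: 12.98
tcp_pos: [0.536, -0.0519, 0.1778]
ee_rot: [0.006, 0.096, 0.995, 0.0]
force: [0.8, -0.3, -0.3]
grip_width: 0.0851
finger_force: 0.0
clock: 14.15
tcp_pos: [0.5087, -0.3265, 0.1718]
ee_rot: [-0.0, 0.095, 0.996, 0.001]
force: [-0.6, 0.5, -0.5]
grip_width: 0.0853
finger_force: 0.0
```

View pics/w3.png

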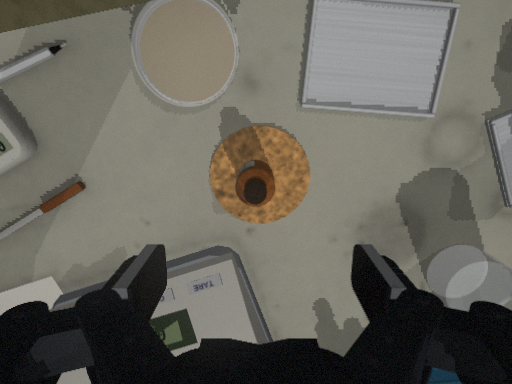

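View pics/t3.png

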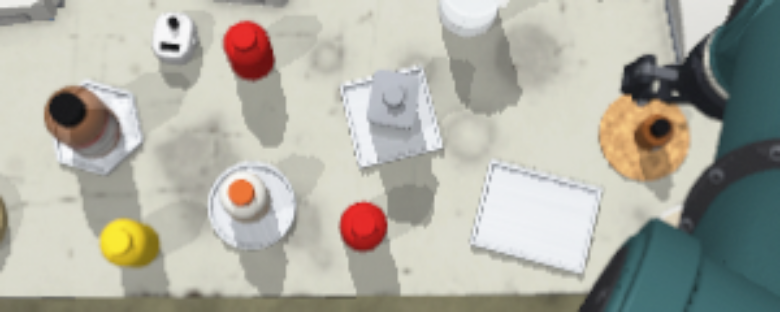

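The jar stands in the square tray with its knob at (393,98) in the crop. The dropper stands on the cork, cap at wrist (255,190), and the oblong tray is clear.

```bash
python3 -c "
from h import *
im=vision.get_image('top'); w=vision.get_image('wrist'); np.set_printoptions(precision=4,suppress=True)
q=lambda p:(np.array(p,float)+.5)/2.6-.5+[100,150]
print('jar',onz(im,[q((394,97))],.107),'sq',onz(im,[q(p) for p in((341,85),(423,66),(443,150),(362,168))],.009).mean(0))
print('drop',onz(im,[q((660,128))],.067),onz(w,[(255,190)],.067))
print('oblong',onz(im,[q(p) for p in((493,160),(602,188),(581,274),(471,243))],.009).mean(0),onz(w,[(311,-3),(459,4),(434,116),(302,107)],.009).mean(0))"
```

```text
jar [[ 0.5327 -0.0543  0.107 ]] sq [ 0.5306 -0.0538  0.009 ]
drop [[ 0.5064 -0.3298  0.067 ]] [[ 0.507  -0.3282  0.067 ]]
oblong [ 0.4222 -0.2071  0.009 ] [ 0.4254 -0.2044  0.009 ]
```

```bash
python3 -m crank '[[1,[-0.0015,-0.0025,-0.02],0],[1,[0,0,-0.025],0],[1,[0,0,-0.025],0],[1,[0,0,-0.025],0],[1,[0,0,-0.025],0],[1,[0,0,-0.02],0],[1,[0,0,-0.013],0],[1,[0,0,0],0],[1,[0,0,0],0],[0.8,[0,0,0],0],[0.6,[0,0,0],0],[0.5,[0,0,0],0],[0.4,[0,0,0],0],[0.3,[0,0,0],0],[0.2,[0,0,0],0],[0.2,[0,0,0],0],[0.2,[0,0,0],0],[0.2,[0,0,0],0]]'
python3 -m crank '[[0.2,[0,0,0.01],0],[0.2,[0,0,0.02],0],[0.2,[0,0,0.02],0],[0.2,[-0.0095,0.0135,0.01],0],[0.2,[-0.015,0.022,0],0],[0.2,[-0.015,0.022,0],0],[0.2,[-0.015,0.022,0],0],[0.2,[-0.015,0.022,0],0],[0.2,[-0.015,0.022,0],0],[0.2,[0,0,0],0],[0.2,[0,0,0],0],[0.2,[0,0,0],0],[0.2,[0,0,0],0]]'
```

```text
clock: 15.85
tcp_pos: [0.5077, -0.3313, 0.0205]
ee_rot: [0.001, 0.096, 0.995, -0.0]
force: [-0.4, 1.4, 6.8]
grip_width: 0.0328
finger_force: 59.3
clock: 16.93
tcp_pos: [0.424, -0.2087, 0.0797]
ee_rot: [0.001, 0.096, 0.995, -0.001]
force: [-0.1, -0.7, -0.6]
grip_width: 0.0332
finger_force: 59.6
```

```bash
python3 -m crank '[[0.2,[-0.001,0.003,-0.015],0],[0.2,[0,0,-0.02],0],[0.2,[0,0,-0.015],0],[0.2,[0,0,-0.005],0],[0.2,[0,0,-0.003],0],[0.2,[0,0,0],0],[0.2,[0,0,0],0],[0.2,[0,0,0],0]]'
python3 -m crank '[[0.3,[0,0,0],0],[0.4,[0,0,0],0],[0.5,[0,0,0],0],[0.6,[0,0,0],0],[0.8,[0,0,0],0],[1,[0,0,0],0],[1,[0,0,0],0],[1,[0,0,0],0],[1,[0,0,0.02],0],[1,[0,0,0.035],0],[1,[0,0,0.04],0],[1,[0,0,0.04],0],[1,[0,0,0.02],0],[1,[0,0,0],0],[1,[0,0,0],0]]'
```

```text
clock: 17.6
tcp_pos: [0.4221, -0.2049, 0.0219]
ee_rot: [0.001, 0.096, 0.995, -0.0]
force: [-0.3, 0.3, 0.1]
grip_width: 0.0326
finger_force: 59.7
clock: 18.85
tcp_pos: [0.4222, -0.2046, 0.1774]
ee_rot: [0.002, 0.096, 0.995, -0.0]
force: [-0.1, -0.2, -0.4]
grip_width: 0.0855
finger_force: 0.0
```

```bash
python3 -m crank '[[1,[0.008,0.025,0],0],[1,[0.008,0.03,0],0],[1,[0.008,0.03,0],0],[1,[0.008,0.03,0],0],[1,[0.006,0.03,0],0],[1,[0,0.03,0],0],[1,[-0.005,0.03,0],0],[1,[-0.005,0.03,0],0],[1,[-0.005,0.03,0],0],[1,[-0.005,0.03,0],0],[1,[0,0.007,0],0],[1,[0,0,0],0],[1,[0,0,0],0],[1,[0,0,0],0],[1,[0,0,0],0]]'
python3 -c "
from h import *
w=vision.get_image('wrist'); cv2.imwrite('pics/w4.png',w['color'][:,:,::-1])"
```

```text
clock: 20.1
tcp_pos: [0.4394, 0.0957, 0.1759]
ee_rot: [-0.0, 0.097, 0.995, -0.001]
force: [-0.3, 0.4, 0.0]
grip_width: 0.0855
finger_force: 0.0
```

View pics/w4.png

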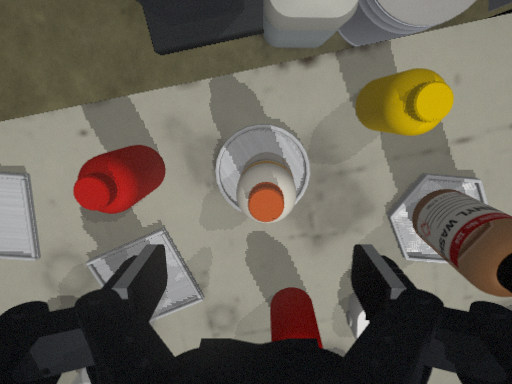

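The white cap is at (267,200), the round tray is centred at (263,170), and hex vertices are at (425,176), (482,181), (392,217) and (406,254). A finger hides the jar, so I check it from the top view.

```bash
python3 -c "
from h import *
w=vision.get_image('wrist'); np.set_printoptions(precision=4,suppress=True)
print('white',onz(w,[(267,202)],.1),'round',onz(w,[(263,169)],.009))
im=vision.get_image('top'); cv2.imwrite('pics/t5.png',cv2.resize(im['color'][150:270,100:400,::-1],None,fx=2.6,fy=2.6))"
```

```text
white [[0.4398 0.1029 0.1   ]] round [[0.435 0.102 0.009]]
```

View pics/t5.png

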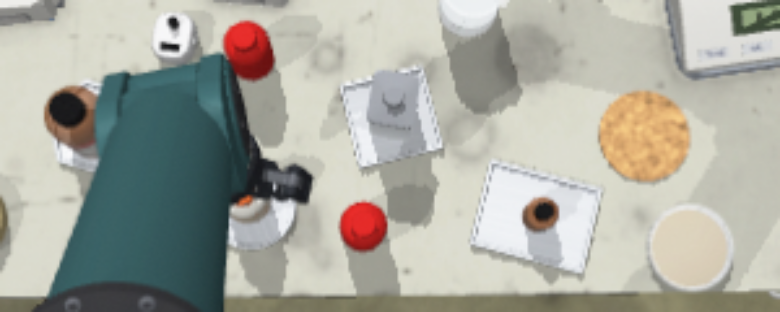

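Jar and dropper stand well in their trays and the cork is free. Now I grip the white bottle and take it to the cork.

```bash
python3 -m crank '[[1,[0,0.003,-0.02],0],[1,[0,0,-0.025],0],[1,[0,0,-0.025],0],[1,[0,0,-0.025],0],[1,[0,0,-0.025],0],[1,[0,0,-0.013],0],[1,[0,0,0],0],[1,[0,0,0],0],[0.8,[0,0,0],0],[0.7,[0,0,0],0],[0.6,[0,0,0],0],[0.5,[0,0,0],0],[0.4,[0,0,0],0],[0.3,[0,0,0],0],[0.3,[0,0,0],0],[0.3,[0,0,0],0],[0.3,[0,0,0],0]]'
```

```text
clock: 21.67
tcp_pos: [0.4404, 0.101, 0.0446]
ee_rot: [0.001, 0.096, 0.995, 0.001]
force: [0.8, -0.3, 8.6]
grip_width: 0.0463
finger_force: 60.2
```

```bash
python3 -m crank '[[0.3,[0,0,0.01],0],[0.3,[0,0,0.02],0],[0.3,[0,0,0.025],0],[0.3,[0,0,0.03],0],[0.3,[0,0,0.03],0],[0.3,[0,0,0.03],0],[0.3,[0,0,0.015],0],[0.3,[0,0,0],0],[0.3,[0,0,0],0]]'
```

```text
clock: 22.42
tcp_pos: [0.4396, 0.1007, 0.2045]
ee_rot: [0.001, 0.096, 0.995, 0.001]
force: [0.4, 0.3, -2.7]
grip_width: 0.046
finger_force: 61.6
```

```bash
python3 -m crank '[[0.3,[0.004,-0.014,0],0],[0.3,[0.004,-0.025,0],0],[0.3,[0.005,-0.03,0],0],[0.3,[0.005,-0.03,0],0],[0.3,[0.005,-0.03,0],0],[0.3,[0.005,-0.03,0],0],[0.3,[0.005,-0.03,0],0],[0.3,[0.005,-0.03,0],0],[0.3,[0.005,-0.03,0],0],[0.3,[0.005,-0.03,0],0],[0.3,[0.005,-0.03,0],0],[0.3,[0.005,-0.03,0],0],[0.3,[0.005,-0.03,0],0],[0.3,[0.004,-0.03,0],0],[0.3,[0.002,-0.02,0],0],[0.3,[0,-0.009,0],0],[0.3,[0,0,0],0],[0.3,[0,0,0],0],[0.3,[0,0,0],0],[0.3,[0,0,0],0]]'
```

```text
clock: 24.08
tcp_pos: [0.5086, -0.3249, 0.2028]
ee_rot: [-0.001, 0.094, 0.996, 0.001]
force: [0.1, 0.2, -1.6]
grip_width: 0.046
finger_force: 61.7
```

Lower to z about 0.0455.

```bash
python3 -m crank '[[0.3,[0,-0.002,-0.02],0],[0.3,[0,0,-0.03],0],[0.3,[0,0,-0.03],0],[0.3,[0,0,-0.03],0],[0.3,[0,0,-0.025],0],[0.3,[0,0,-0.015],0],[0.3,[0,0,-0.005],0],[0.3,[0,0,-0.003],0],[0.3,[0,0,0],0],[0.3,[0,0,0],0],[0.3,[0,0,0],0]]'
python3 -m crank '[[0.5,[0,0,0],0],[0.6,[0,0,0],0],[0.7,[0,0,0],0],[0.8,[0,0,0],0],[1,[0,0,0],0],[1,[0,0,0],0],[1,[0,0,0],0],[1,[0,0,0.02],0],[1,[0,0,0.035],0],[1,[0,0,0.04],0],[1,[0,0,0.04],0],[1,[0,0,0.02],0],[1,[0,0,0],0],[1,[0,0,0],0]]'
```

```text
clock: 25.0
tcp_pos: [0.5096, -0.3298, 0.0466]
ee_rot: [0.001, 0.095, 0.995, -0.001]
force: [-0.1, -0.6, -2.0]
grip_width: 0.046
finger_force: 61.7
clock: 26.17
tcp_pos: [0.5092, -0.3298, 0.2018]
ee_rot: [0.002, 0.096, 0.995, -0.001]
force: [-0.0, -0.5, 0.2]
grip_width: 0.0857
finger_force: 0.0
```

```bash
python3 -m crank '[[1,[0,0.02,0.015],0],[1,[0,0.032,0.01],0],[1,[0,0.032,0],0],[1,[0,0.032,0],0],[1,[0,0.032,0],0],[1,[0,0.032,0],0],[1,[0,0.032,0],0],[1,[0,0.032,0],0],[1,[0,0.032,0],0],[1,[0,0.032,0],0],[1,[0,0.032,0],0],[1,[0.002,0.032,0],0],[1,[0.002,0.032,0],0],[1,[0.002,0.032,0],0],[1,[0.002,0.032,0],0],[1,[0.002,0.032,0],0],[1,[0,0.032,0],0],[1,[0,0.032,0],0],[1,[0,0.02,0],0],[1,[0,0.011,0],0]]'
python3 -m crank '[[1,[0,0,0],0],[1,[0,0,0],0],[1,[0,0,0],0],[1,[0,0,0],0]]'
python3 -c "
from h import *
w=vision.get_image('wrist'); cv2.imwrite('pics/w6.png',w['color'][:,:,::-1])"
```

```text
clock: 27.83
tcp_pos: [0.5167, 0.2693, 0.2232]
ee_rot: [-0.002, 0.093, 0.996, -0.0]
force: [0.2, 0.4, -0.2]
grip_width: 0.0858
finger_force: 0.0
clock: 28.17
tcp_pos: [0.5187, 0.2628, 0.225]
ee_rot: [-0.0, 0.097, 0.995, -0.001]
force: [0.3, 0.1, 0.4]
grip_width: 0.0856
finger_force: 0.0
```

View pics/w6.png

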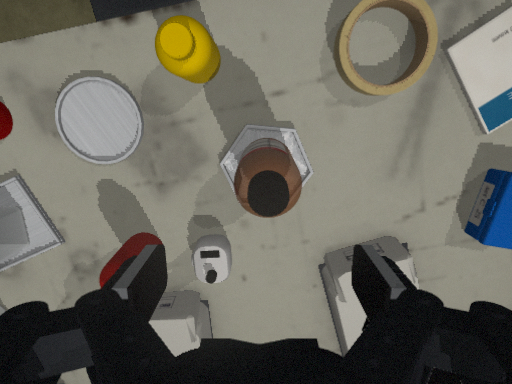

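The cap is at (268,192), hex vertices (221,165) and (312,172) give its middle at (266,169), and the empty round tray is centred at (99,120).

```bash
python3 -c "
from h import *
w=vision.get_image('wrist'); np.set_printoptions(precision=4,suppress=True)
print('large',onz(w,[(268,193)],.13),'hex',onz(w,[(266.5,168.5)],.009),'round',onz(w,[(99,120)],.009),'cnt',onz(w,[(211,276)],.045))"
```

```text
large [[0.5183 0.2716 0.13  ]] hex [[0.525  0.2719 0.009 ]] round [[0.4367 0.1026 0.009 ]] cnt [[0.6275 0.1874 0.045 ]]
```

```bash
python3 -m crank '[[1,[0,0.004,-0.02],0],[1,[0,0,-0.025],0],[1,[0,0,-0.025],0],[1,[0,0,-0.025],0],[1,[0,0,-0.02],0],[1,[0,0,-0.015],0],[1,[0,0,-0.01],0],[1,[0,0,0],0],[1,[0,0,0],0],[1,[0,0,0],0]]'
python3 -m crank '[[1,[0,0,-0.006],0],[1,[0,0,-0.005],0],[1,[0,0,-0.004],0],[1,[0,0,0],0],[1,[0,0,0],0],[1,[0,0,0],0]]'
```

```text
clock: 29.1
tcp_pos: [0.5194, 0.2696, 0.0863]
ee_rot: [0.001, 0.096, 0.995, 0.0]
force: [-0.9, -0.6, -0.3]
grip_width: 0.0855
finger_force: 0.0
clock: 29.6
tcp_pos: [0.5186, 0.2696, 0.0703]
ee_rot: [0.0, 0.096, 0.995, -0.0]
force: [0.8, -0.7, -0.1]
grip_width: 0.0853
finger_force: 0.0
```

Close and lift a little to check.

```bash
python3 -m crank '[[0.9,[0,0,-0.001],0],[0.8,[0,0,0],0],[0.7,[0,0,0],0],[0.6,[0,0,0],0],[0.5,[0,0,0],0],[0.4,[0,0,0],0],[0.4,[0,0,0],0],[0.4,[0,0,0],0],[0.4,[0,0,0],0]]'
python3 -m crank '[[0.4,[0,0,0.006],0],[0.4,[0,0,0.01],0],[0.4,[0,0,0.01],0],[0.4,[0,0,0.01],0],[0.4,[0,0,0],0],[0.4,[0,0,0],0],[0.4,[0,0,0],0]]'
```

```text
clock: 30.35
tcp_pos: [0.5189, 0.27, 0.0699]
ee_rot: [0.0, 0.096, 0.995, 0.0]
force: [-1.1, 0.8, 5.9]
grip_width: 0.0579
finger_force: 63.9
clock: 30.93
tcp_pos: [0.5184, 0.2695, 0.1054]
ee_rot: [0.0, 0.096, 0.995, 0.0]
force: [0.8, 0.1, -2.7]
grip_width: 0.058
finger_force: 64.4
```

```bash
python3 -m crank '[[0.4,[-0.004,-0.009,0.005],0],[0.4,[-0.008,-0.017,0],0],[0.4,[-0.01,-0.021,0],0],[0.4,[-0.01,-0.021,0],0],[0.4,[-0.01,-0.021,0],0],[0.4,[-0.01,-0.021,0],0],[0.4,[-0.01,-0.021,0],0],[0.4,[-0.01,-0.019,0],0],[0.4,[-0.006,-0.013,0],0],[0.4,[-0.004,-0.007,0],0],[0.4,[0,0,0],0],[0.4,[0,0,0],0],[0.4,[0,0,0],0],[0.4,[0,0,0],0]]'
python3 -c "
from h import *
w=vision.get_image('wrist'); cv2.imwrite('pics/w7.png',w['color'][:,:,::-1])"
```

```text
clock: 32.1
tcp_pos: [0.4376, 0.1009, 0.1104]
ee_rot: [0.001, 0.095, 0.995, 0.0]
force: [0.6, -0.7, -1.5]
grip_width: 0.0576
finger_force: 64.6
```

View pics/w7.png

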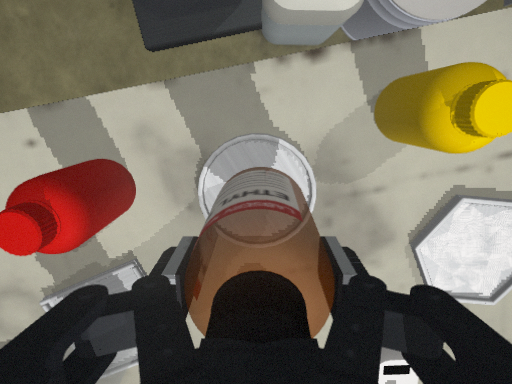

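The bottle hangs upright over the round tray, its axis at column ~258 against the tray's ~257. Lower and release.

```bash
python3 -m crank '[[0.4,[0,0,-0.01],0],[0.4,[0,0,-0.014],0],[0.4,[0,0,-0.009],0],[0.4,[0,0,-0.004],0],[0.4,[0,0,-0.0025],0],[0.4,[0,0,0],0],[0.4,[0,0,0],0],[0.4,[0,0,0],0]]'
python3 -m crank '[[0.5,[0,0,0],0],[0.7,[0,0,0],0],[0.8,[0,0,0],0],[0.9,[0,0,0],0],[1,[0,0,0],0],[1,[0,0,0],0],[1,[0,0,0],0],[1,[0,0,0.015],0],[1,[0,0,0.03],0],[1,[0,0,0.04],0],[1,[0,0,0.04],0],[1,[0,0,0.03],0],[1,[0,0,0],0],[1,[0,0,0],0]]'
```

```text
clock: 32.82
tcp_pos: [0.4368, 0.0996, 0.0711]
ee_rot: [0.0, 0.096, 0.995, 0.0]
force: [-0.1, -0.6, -2.7]
grip_width: 0.0578
finger_force: 64.5
clock: 33.98
tcp_pos: [0.4376, 0.0999, 0.2276]
ee_rot: [0.002, 0.096, 0.995, 0.001]
force: [0.8, 0.0, -1.0]
grip_width: 0.0856
finger_force: 0.0
```

```bash
python3 -m crank '[[1,[0.004,-0.014,0],0],[1,[0.004,-0.025,0],0],[1,[0.005,-0.03,0],0],[1,[0.005,-0.03,0],0],[1,[0.005,-0.03,0],0],[1,[0.005,-0.03,0],0],[1,[0.005,-0.03,0],0],[1,[0.005,-0.03,0],0],[1,[0.005,-0.03,0],0],[1,[0.005,-0.03,0],0],[1,[0.005,-0.03,0],0],[1,[0.005,-0.03,0],0],[1,[0.005,-0.03,0],0],[1,[0.005,-0.03,0],0],[1,[0.003,-0.02,0],0],[1,[0.001,-0.011,0],0],[1,[0,0,0],0],[1,[0,0,0],0],[1,[0,0,0],0],[1,[0,0,0],0]]'
python3 -c "
from h import *
w=vision.get_image('wrist')
np.set_printoptions(precision=4,suppress=True)
for c,s in blobs(w,0,0,512,384,(5,170,130),(14,255,255)): print(c,s,onz(w,[c],.1))
cv2.imwrite('pics/t8.png',cv2.resize(vision.get_image('top')['color'][150:270,100:400,::-1],None,fx=2.6,fy=2.6))"
```

```text
clock: 35.65
tcp_pos: [0.5085, -0.328, 0.2253]
ee_rot: [-0.001, 0.094, 0.996, 0.001]
force: [-0.3, 0.1, -0.7]
grip_width: 0.0857
finger_force: 0.0
[254.8247 187.9482] [241 175  29  27 599] [[ 0.5102 -0.3303  0.1   ]]
```

View pics/t8.png

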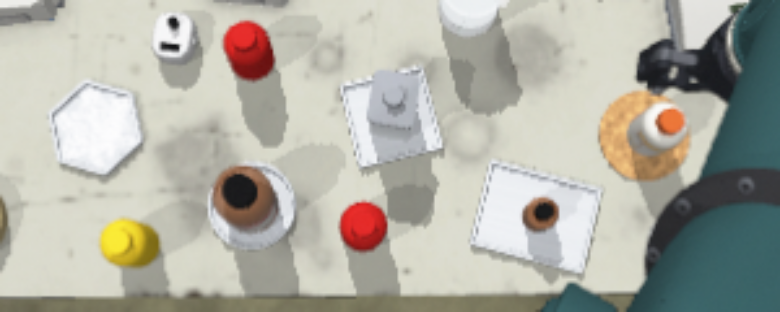

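All four stand upright, and the hex tray is empty with vertices (88,81), (139,96), (143,139), (102,175), (60,162), (50,123). I measure offsets within this one view.

```bash
python3 -c "
from h import *
im=vision.get_image('top'); np.set_printoptions(precision=4,suppress=True)
q=lambda *P:(np.array(P,float)+.5)/2.6-.5+[100,150]
print('hex',onz(im,q((88,81),(139,96),(143,139),(102,175),(60,162),(50,123)),.009).mean(0))
print('large',onz(im,q((240,191)),.13),'round',onz(im,q((252,206)),.009))
print('drop',onz(im,q((543,212)),.067))"
python3 -m crank '[[1,[0.0015,-0.002,-0.02],0],[1,[0,0,-0.025],0],[1,[0,0,-0.03],0],[1,[0,0,-0.03],0],[1,[0,0,-0.03],0],[1,[0,0,-0.025],0],[1,[0,0,-0.015],0],[1,[0,0,-0.004],0],[1,[0,0,0],0],[1,[0,0,0],0],[0.8,[0,0,0],0],[0.7,[0,0,0],0],[0.6,[0,0,0],0],[0.5,[0,0,0],0],[0.4,[0,0,0],0],[0.3,[0,0,0],0],[0.3,[0,0,0],0],[0.3,[0,0,0],0],[0.3,[0,0,0],0]]'
python3 -m crank '[[0.3,[0,0,0.01],0],[0.3,[0,0,0.02],0],[0.3,[0,0,0.03],0],[0.3,[0,0,0.03],0],[0.3,[0,0,0.03],0],[0.3,[0,0,0.03],0],[0.3,[0,0,0.02],0],[0.3,[0,0,0],0],[0.3,[0,0,0],0],[0.3,[0,0,0],0]]'
```

```text
hex [0.5194 0.2649 0.009 ]
large [[0.437  0.0946 0.13  ]] round [[0.4352 0.0964 0.009 ]]
drop [[ 0.4207 -0.2053  0.067 ]]
clock: 37.38
tcp_pos: [0.5109, -0.3324, 0.0483]
ee_rot: [0.001, 0.096, 0.995, 0.0]
force: [-0.2, 0.9, 6.3]
grip_width: 0.0459
finger_force: 60.9
clock: 38.22
tcp_pos: [0.5091, -0.3318, 0.2162]
ee_rot: [-0.001, 0.096, 0.995, 0.0]
force: [-0.0, -0.3, -1.6]
grip_width: 0.0457
finger_force: 61.6
```

Everything placed is within about 3 mm. The hex tray is at (0.521, 0.267).

```bash
python3 -m crank '[[0.3,[0,0.015,0],0],[0.3,[0,0.025,0],0],[0.3,[0,0.032,0],0],[0.3,[0,0.032,0],0],[0.3,[0,0.032,0],0],[0.3,[0,0.032,0],0],[0.3,[0,0.032,0],0],[0.3,[0,0.032,0],0],[0.3,[0.001,0.032,0],0],[0.3,[0.001,0.032,0],0],[0.3,[0.002,0.032,0],0],[0.3,[0.002,0.032,0],0],[0.3,[0.002,0.032,0],0],[0.3,[0.002,0.032,0],0],[0.3,[0.002,0.032,0],0],[0.3,[0,0.032,0],0],[0.3,[0,0.032,0],0],[0.3,[0,0.032,0],0],[0.3,[0,0.025,0],0],[0.3,[0,0.015,0],0]]'
python3 -m crank '[[0.3,[0,0.008,0],0],[0.3,[0,0,0],0],[0.3,[0,0,0],0],[0.3,[0,0,0],0],[0.3,[0,0,0],0]]'
```

```text
clock: 39.88
tcp_pos: [0.5194, 0.2642, 0.2151]
ee_rot: [-0.002, 0.093, 0.996, 0.0]
force: [-0.2, 0.9, -0.9]
grip_width: 0.046
finger_force: 61.6
clock: 40.3
tcp_pos: [0.5223, 0.265, 0.2167]
ee_rot: [-0.0, 0.097, 0.995, -0.001]
force: [-0.1, 0.1, -0.5]
grip_width: 0.0458
finger_force: 61.6
```

Lower to z about 0.0485 (-0.168), release and retreat.

```bash
python3 -m crank '[[0.3,[-0.001,0.001,-0.02],0],[0.3,[0,0,-0.03],0],[0.3,[0,0,-0.03],0],[0.3,[0,0,-0.03],0],[0.3,[0,0,-0.03],0],[0.3,[0,0,-0.018],0],[0.3,[0,0,-0.006],0],[0.3,[0,0,-0.002],0],[0.3,[0,0,0],0],[0.3,[0,0,0],0],[0.3,[0,0,0],0]]'
```

```text
clock: 41.22
tcp_pos: [0.5222, 0.2689, 0.0524]
ee_rot: [0.001, 0.096, 0.995, 0.001]
force: [0.5, -0.2, -1.1]
grip_width: 0.0457
finger_force: 61.7
```

```bash
python3 -m crank '[[0.3,[0,0,-0.002],0],[0.3,[0,0,-0.001],0],[0.3,[0,0,0],0],[0.5,[0,0,0],0],[0.6,[0,0,0],0],[0.7,[0,0,0],0],[0.8,[0,0,0],0],[1,[0,0,0],0],[1,[0,0,0],0],[1,[0,0,0],0],[1,[0,0,0.02],0],[1,[0,0,0.035],0],[1,[0,0,0.04],0],[1,[0,0,0.04],0],[1,[0,0,0.03],0],[1,[0,0,0],0],[1,[0,0,0],0]]'
python3 -m crank '[[1,[-0.01,0.03,0],0],[1,[-0.01,0.035,0],0],[1,[-0.01,0.035,0],0],[1,[-0.01,0.035,0],0],[1,[-0.01,0.035,0],0],[1,[-0.01,0.035,0],0],[1,[-0.01,0.035,0],0],[1,[-0.01,0.03,0],0],[1,[0,0,0],0],[1,[0,0,0],0],[1,[0,0,0],0],[1,[0,0,0],0]]'
python3 -c "
from h import *
im=vision.get_image('top'); cv2.imwrite('pics/t9.png',cv2.resize(im['color'][150:270,100:400,::-1],None,fx=2.6,fy=2.6))"
```

```text
clock: 42.63
tcp_pos: [0.5222, 0.2692, 0.215]
ee_rot: [0.002, 0.096, 0.995, 0.002]
force: [-0.1, 0.7, -0.3]
grip_width: 0.0853
finger_force: 0.0
clock: 43.63
tcp_pos: [0.4418, 0.536, 0.2115]
ee_rot: [-0.0, 0.097, 0.995, -0.002]
force: [0.0, 0.1, -0.2]
grip_width: 0.0854
finger_force: 0.0
```

View pics/t9.png

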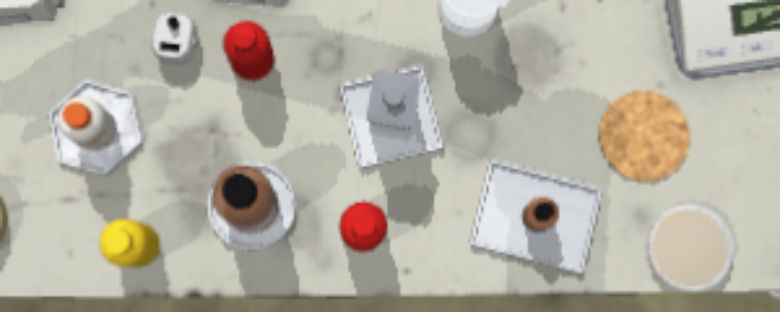

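All four stand upright in their own trays, the white cap at (77,115) in the hex tray, and the counter is unmoved at (175,37). I do a last offset check, then hand in.

```bash
python3 -c "
from h import *
im=vision.get_image('top')
q=lambda *P:(np.array(P,float)+.5)/2.6-.5+[100,150]
a=onz(im,q((77,115)),.1)[0]; print(a)
d=np.hypot(*(a-[.5194,.2649,0])[:2]); print(d)
if d<.009: print(job.close_job())"
```

```text
[0.51786295 0.26259925 0.1       ]
0.002766937852968609
the job is handed in; nothing more can be done
None
```

The job is handed in at about 44 s of the 141 s: all four containers stand upright in their own trays, within about 3 mm of the middle by the top camera, and the counter was not moved.

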